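# Put the peg away in the press-and-slide box

### The arm

A 7-joint arm with a two-finger parallel gripper is mounted at the origin on the work surface; the furniture and walls round the work are solid. World frame = base frame: x ahead of the robot, y to its left, z up, the work surface at z = 0. Lengths are in m, angles in rad, forces in N, time in s.
With the tool pointing down it reaches from about 0.4 to 0.85 m from the base axis. Payload 4.5 kg.
Tool frame: the origin (TCP) lies on the centre line of the jaws, within the pads' length; the fingertips stand 8 mm ahead of it and the grasp point (between the pads) lies 11 mm behind it; z points along the fingers, x is the direction in which the jaws open and shut, and the axes are right-handed (so a half turn about z gives the same grasp; the last joint's range is limited). The gripper opens to 88 mm and grips with 3 to 60 N. Pads are 18 mm wide; open, the fingers measure 123 mm over their backs; the gripper's body (75 mm by 187 mm) begins 45 mm behind the grasp point.
Start: joints at [-1.112, 0.689, -0.195, 1.565, 0.157, 0.902, -0.215], TCP at [0.258, 0.569, 0.247] pointing down, gripper open.
Joint ranges: [-3.01, 3.01], [-0.46, 2.08], [-1.47, 1.51], [0.13, 2.56], [-1, 4.14], [0.04, 2.09], [-2.66, 2.66]. Speed limits (rad/s): [2.57, 2.57, 3.14, 3.14, 3.14, 3.14, 3.14].

### API

Orientations are given as a unit quaternion [x, y, z, w].
In Python, from plant import r gives the robot as it stands.
- The arm moves only by the shell command python3 -m pendant 'ROWS' [FORCE]. ROWS is JSON, a list of rows, each a list of 3 entries, a list of its own where there are three numbers: the turn, a rotation vector about the tool's x, y, z in rad, then the shift along the tool's x, y, z in m, then the opening, from 0 (shut) to 1 (fully open). In form: [[[wx, wy, wz], [tx, ty, tz], claw], ...]. A call has 1 to 10 rows; each row is the pose to reach, as a shift and turn from the pose commanded when the call began, along the tool's axes at that moment; what a row does not reach only later rows make up. A row lasts 1/10 s, in which the tool goes at most 50 mm and 8.59 degrees, less where a joint would pass 70% of its speed; a pose out of reach is approached as far as the arm can. A call with a gripper value outside its range is refused whole. The fingers move at their own pace and stop on an object; FORCE is the grip in N (left out, the last holds). Time passes only in rows, so rows that repeat a pose let the fingers close. It gives the time, the measured TCP pose, the force and the opening at its end, in the units of the state.
- r.get_state(): the state, without advancing time (a new reading comes with each control period).
- r.snapshot(name): name is "scene" or "top" or "wrist"; returns a dict with "image" (400x640x3 uint8, red, green, blue), "mtx" (3x3 intrinsics, pixels), "R" (3x3) and "t" (3): a world point X has camera coordinates R X + t; the wrist camera has in their place "T_tool_cam" (4x4, takes a point from camera to tool coordinates, whose origin is the TCP and whose axes are the tool frame's). Camera axes: x right, y down, z forward; pixel columns grow to the right and rows downward; lengths in m; the calibration is good to about 2 mm. A picture is of the moment at which its call begins: read the wrist's pose just before it. There is no depth.
- r.finish_job(): hands the job in, once; it reports no verdict.
The state is a dict: "clock": time; "q": joint angles; "qd": joint speeds; "joint_torque": joint torques, N m; "tool_pos": TCP position; "eef_rot": TCP orientation; "contact_force": force on the tool from outside, world axes, zero at the start; "moment": the same for the moment, N m; "opening": opening from 0.0 (shut) to 1.0 (fully open).
Only numpy, scipy, OpenCV 4.12 (cv2) and the standard library are available. Lean on these libraries where they do the work, as an engineer would, in place of code of your own. Each camera call takes 0.05 s, during which the arm holds its last target. There are 200 camera calls.

### The job

Slide the wooden box's smooth, handleless lid all the way open by pressing a fingertip lightly down on it and dragging it along, lay the loose wooden clothes peg in the compartment underneath, and slide the lid fully shut again the same way. The lid is thin: press just hard enough for it to follow, never hard, and leave the flower pot and the ribbon spool beside the box where they stand.

Things in the scene. Friction and masses are not known exactly. Their poses are not given: they have to be found in the camera images.
- box: Fixed wooden box with a sliding lid, 116 (its x) x 250 (its y) x 62 mm (z), walls 8 mm thick. Origin at the centre of its underside; y runs along the lid's slide, z up. The lid runs between the rims, over the compartment (the half at -y) and over a fixed deck (the half at +y, its top 40 mm above the origin).
- compartment (a point): Centre of the floor of the box's compartment, as seen through the open lid: box x = 0, y = -60 mm, 6 mm above the box's origin; axes as the box's. The compartment is 100 mm wide in x, from y = -117 to +2 mm in the box; the fully open lid leaves y = -117 to -4 mm free. Upper rims 56 mm above this point.
- lid (a joint): Slide of the lid, in m: 0 = shut, 0.110 = fully open over the deck, stops at both ends; grows towards the box's +y. The lid is a plain light wooden board 96 (x) x 118 (y) x 4 mm with no handle or groove, its centre at box x = 0, y = -55 mm + this value. Dry friction of about 4 N holds it where it is left. It cracks if the whole contact force on it exceeds 18 N.
- rim_center (a point): Point midway between the box's upper rims, 62 mm above the box's origin; axes as the box's. The shut lid's top rests 5 to 13 mm below this height, differently each time and not reported; it climbs some 3 to 4 mm on its way open. It rides on springs, gives 1 mm for each 6 N of pressing, at most 6 mm. Fingertip friction on it is 0.5 to 1.2, so 6 to 10 N of pressing makes it follow.
- peg_center (a point): Centre of the loose wooden spring clothes peg lying on its side on the table, 19 (x) x 72 (y) x 12 mm (z), 20 g; this point lies on its axis 5 mm above its underside. Its y axis runs along its length; take it across the 19 mm.
- small_pot_center (a point): Centre (20 mm up) of a small clay flower pot, 49 mm wide and 38 mm high, standing beside the box on its far side. Leave it alone.
- spool_center (a point): Centre (11 mm up) of a gold ribbon spool lying flat, 60 mm wide and 22 mm high, beside the box on its near side. Leave it alone.
Not all that is in view belongs to the job. There is more than one size of the part that bears peg_center; the job needs the middle-sized.

How it is judged:
On the way, in this order (a step that is already met when the one before it is completed fails the run):
1. the lid is slid all the way open (value of joint lid above 0.1 m), for 0.2 s.
2. the peg lies released in the compartment (x of peg_center in the frame of box between -0.05 and 0.05 m and y of peg_center in the frame of box between -0.117 and 0.002 m and z of peg_center in the frame of box between 0 and 0.036 m and contact force between the fingers and clothes_peg below 0.05 N and linear speed of clothes_peg below 0.03 m/s), for 0.2 s.
At the end, for the whole second after the job is handed in: The peg lies at rest in the box's compartment, its centre between the walls and below the lid, and the lid is shut to within 4 mm with nothing touching it (x of peg_center in the frame of box between -0.05 and 0.05 m and y of peg_center in the frame of box between -0.117 and 0.002 m and z of peg_center in the frame of box between 0 and 0.036 m and value of joint lid below 0.004 m and linear speed of clothes_peg below 0.03 m/s and contact force between anything else and lid below 0.5 N).
It fails at once if the lid is loaded with more than 18 N (contact force between anything else and lid above 18 N).
It fails at once if the flower pot is shifted by more than 20 mm (distance of small_pot_center from where it was at the start of the episode above 0.02 m).
It fails at once if the ribbon spool is shifted by more than 20 mm (distance of spool_center from where it was at the start of the episode above 0.02 m).
It also fails if it takes over 72 s, if anything falls off the work surface, if the arm or the gripper's body presses on something with over 40 N, if the wrist force passes 120 N, or if a joint passes its speed limit or range.

## Working session

There is one attempt and no reset: what is moved stays moved. The work goes in short steps, Python scripts to look and compute and a shell command to move; the robot and the scene stay as the last step left them, time stands still between calls to the robot, and variables do not carry over. Pictures are saved under pics/ and viewed, about 8 in all and at most 12, crops included, and the job is handed in when it is done.

```bash
ls; mkdir -p pics; python3 - <<'E'
from plant import r
import cv2,numpy as np,pickle
d={}
print(r.get_state())
for n in("scene","top","wrist"):
    s=r.snapshot(n); d[n]=s; cv2.imwrite(f'pics/{n}0.png',s["image"][:,:,::-1])
    print(n,{k:np.round(v,4).tolist() for k,v in s.items() if k!="image"})
pickle.dump(d,open('s0.pkl','wb'))
E
```

```text
pics
{'clock': 0.0, 'q': array([-1.11224195,  0.69000766, -0.19451852,  1.56632047,  0.15730184,
        0.90247966, -0.21511672]), 'qd': array([ 0.0006164 ,  0.00024862, -0.00148609, -0.00054666,  0.00037128,
        0.00197069, -0.00063667]), 'joint_torque': array([-4.43643739e-04, -5.27554500e+01, -1.26628183e+00, -1.53425664e+01,
       -5.25089842e-02,  6.69407294e-03,  1.65376450e-04]), 'tool_pos': array([0.25735263, 0.5688938 , 0.24590163]), 'eef_rot': array([ 8.40247751e-01,  5.42201887e-01, -7.30304885e-04,  5.45533140e-04]), 'contact_force': array([ 0.1442905 , -0.02744433, -0.02256862]), 'moment': array([0.04657321, 0.0271759 , 0.01677547]), 'opening': 0.9988449535629398}
scene {'mtx': [[365.2307, 0.0, 317.4723], [0.0, 365.2307, 199.2699], [0.0, 0.0, 1.0]], 'R': [[-0.8091, -0.5874, -0.0165], [-0.2292, 0.3413, -0.9116], [0.5411, -0.7338, -0.4108]], 't': [0.4849, 0.1418, 0.7254]}
top {'mtx': [[398.7738, 0.0, 317.671], [0.0, 398.7738, 195.7745], [0.0, 0.0, 1.0]], 'R': [[0.0002, -1.0, 0.004], [-0.9664, -0.0012, -0.2571], [0.2571, -0.0038, -0.9664]], 't': [0.0614, 0.5613, 0.7765]}
wrist {'mtx': [[292.3507, 0.0, 319.38], [0.0, 292.3507, 198.2115], [0.0, 0.0, 1.0]], 'T_tool_cam': [[1.0, -0.0007, -0.0002, -0.0008], [0.0007, 0.9519, 0.3065, -0.0792], [-0.0001, -0.3065, 0.9519, -0.1383], [0.0, 0.0, 0.0, 1.0]]}
```

View pics/top0.png

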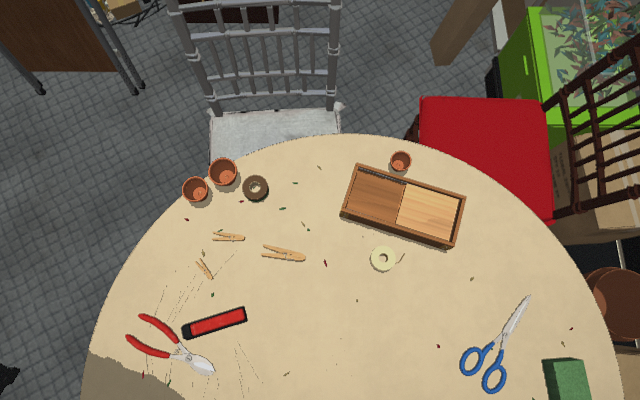

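View pics/scene0.png

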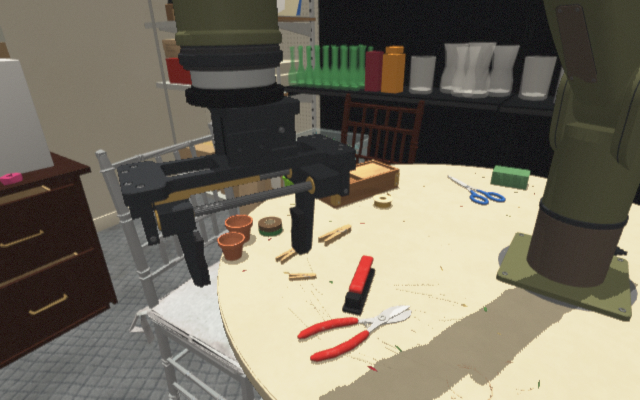

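```bash
python3 - <<'E'
import pickle,cv2,numpy as np
d=pickle.load(open('s0.pkl','rb'))
im=d['top']['image'][:,:,::-1]
a=cv2.resize(im[145:260,330:480],None,fx=5,fy=5,interpolation=cv2.INTER_CUBIC)
cv2.imwrite('pics/box.png',a)
s=d['top'];R,t,K=s['R'],s['t'],s['mtx'];C=-R.T@t;print(C, -d['scene']['R'].T@d['scene']['t'])
def ray(u,v,z):
    w=R.T@np.linalg.inv(K)@[u,v,1];return C+w*(z-C[2])/w[2]
hsv=cv2.cvtColor(im,cv2.COLOR_BGR2HSV)
roi=hsv[225:285,190:312]
print(hsv[237,228],hsv[253,283],hsv[268,204],hsv[245,250])
m=((roi[:,:,1]>95)).astype(np.uint8)
n,l,st,ce=cv2.connectedComponentsWithStats(m)
for i in range(1,n):
    if st[i,4]<25: continue
    ys,xs=np.where(l==i)
    P=np.array([ray(x+190,y+225,0.012)[:2] for x,y in zip(xs,ys)])
    q=cv2.minAreaRect((P*1000).astype(np.float32));print(st[i],ce[i]+[190,225],q,hsv[ys+225,xs+190].mean(0))
E
```

```text
[0.34282625 0.06504237 0.89442237] [0.03231122 0.76873778 0.43520064]
[ 17  92 181] [ 16  42 151] [ 17 123 204] [ 20  68 215]
[ 22   7  33   9 195] [228.16410256 236.54871795] ((484.6052551269531, 261.01983642578125), (17.960575103759766, 71.2436752319336), 0.044065210968256) [ 17.02051282 117.01538462 192.45128205]
[ 71  19  44  17 359] [283.1810585  253.33983287] ((444.8284912109375, 138.37286376953125), (96.15132141113281, 25.653438568115234), 77.56588745117188) [ 17.03342618 117.18662953 199.34261838]
[  5  33  18  22 108] [204.39814815 269.36111111] ((411.8481140136719, 309.30084228515625), (53.82356262207031, 13.445096969604492), 39.709938049316406) [ 16.98148148 117.40740741 192.65740741]
```

View pics/box.png

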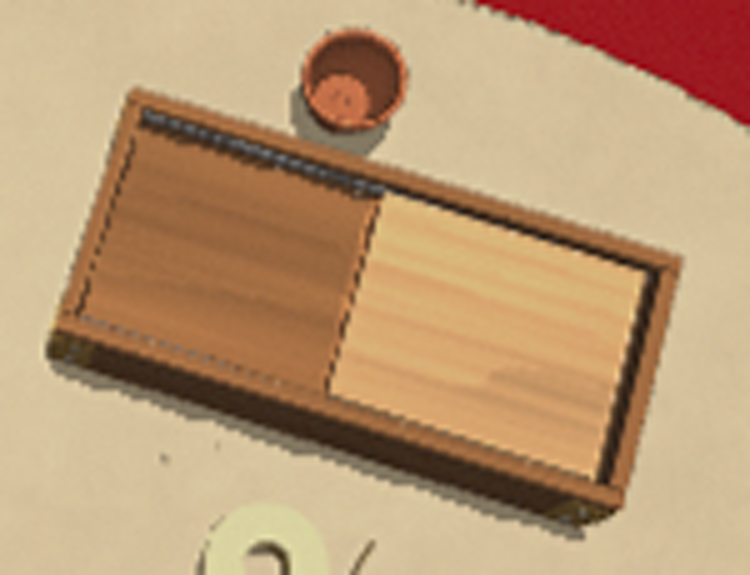

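```bash
cat > h.py <<'E'
import numpy as np,cv2,pickle
from scipy.spatial.transform import Rotation as Ro
from plant import r
def snap(n,name=None):
    st=r.get_state(); s=r.snapshot(n)
    if n=="wrist":
        T=np.eye(4);T[:3,:3]=Ro.from_quat(st['eef_rot']).as_matrix();T[:3,3]=st['tool_pos']
        M=np.linalg.inv(T@s['T_tool_cam']);s['R'],s['t']=M[:3,:3],M[:3,3]
    if name: cv2.imwrite(f'pics/{name}.png',s['image'][:,:,::-1]);pickle.dump(s,open(f'{name}.pkl','wb'))
    return s
def line(s,u,v):
    w=s['R'].T@np.linalg.inv(s['mtx'])@[u,v,1];return -s['R'].T@s['t'],w/np.linalg.norm(w)
def ray(s,u,v,z):
    C,w=line(s,u,v);return C+w*(z-C[2])/w[2]
def proj(s,X):
    p=s['mtx']@(s['R']@X+s['t']);return p[:2]/p[2]
def tri(obs):
    A=0;b=0
    for s,u,v in obs:
        C,w=line(s,u,v);P=np.eye(3)-np.outer(w,w);A=A+P;b=b+P@C
    X=np.linalg.solve(A,b);return X,[np.linalg.norm(proj(s,X)-[u,v]) for s,u,v in obs]
def rel(pos,ydir):  # tool y along ydir (world xy), z down
    st=r.get_state();R0=Ro.from_quat(st['eef_rot']);y=np.array([*ydir,0.])/np.hypot(*ydir);z=np.array([0,0,-1.]);x=np.cross(y,z)
    R1=Ro.from_matrix(np.c_[x,y,z])
    print('rot',np.round((R0.inv()*R1).as_rotvec(),3),'shift',np.round(R0.inv().apply(np.array(pos)-st['tool_pos']),4),'at',np.round(st['tool_pos'],4),'F',np.round(st['contact_force'],2),'op',round(st['opening'],3),'t',round(st['clock'],2))
E
python3 - <<'E'
from h import *
s=pickle.load(open('s0.pkl','rb'))['top']
c=np.array([[132,90],[682,258],[622,503],[55,330]])/5+[330,145]-.4
P=np.array([ray(s,*p,0.062) for p in c])[:,:2];print(P.round(4))
print([np.linalg.norm(P[i]-P[(i+1)%4]).round(4) for i in range(4)])
cen=P.mean(0);yd=P[0]+P[3]-P[1]-P[2];yd/=np.linalg.norm(yd);print(cen,yd,cen-.055*yd)
print('pot',ray(s,401,160,.038),'spool',ray(s,383,258,.022))
rel([0.50,0.05,0.26],-yd)
E
```

```text
[[ 0.6402 -0.0229]
 [ 0.5637 -0.259 ]
 [ 0.4575 -0.2237]
 [ 0.5315  0.0127]]
[np.float64(0.2482), np.float64(0.1119), np.float64(0.2477), np.float64(0.1144)]
[ 0.54823978 -0.12324939] [0.30347989 0.95283784] [ 0.53154839 -0.17565548]
pot [ 0.65523622 -0.12820099  0.038     ] spool [ 0.43502948 -0.08051435  0.022     ]
rot [1.000e-03 1.000e-03 1.454e+00] shift [-0.373   0.4349 -0.0133] at [0.2574 0.569  0.2461] F [-0.26  0.2  -0.1 ] op 0.998 t 0.15
```

```bash
python3 -m pendant '[[[0,0,0.15],[-0.02,0.035,0],1],[[0,0,0.3],[-0.035,0.07,0],1],[[0,0,0.45],[-0.055,0.11,0],1],[[0,0,0.6],[-0.07,0.15,0],1],[[0,0,0.75],[-0.09,0.19,0],1],[[0,0,0.9],[-0.11,0.23,0],1],[[0,0,1.05],[-0.13,0.27,0],1],[[0,0,1.2],[-0.14,0.3,0],1],[[0,0,1.35],[-0.151,0.318,0],1],[[0,0,1.45],[-0.151,0.318,0],1]]'
python3 - <<'E'
from h import *
s=snap('wrist','w1')
rel([0.485,-0.06,0.26],[-.3035,-.953])
E
```

```text
clock: 1.15
tool_pos: [0.4876, 0.2966, 0.2467]
eef_rot: [0.988, -0.157, 0.001, 0.001]
contact_force: [-0.4, 0.8, 1.2]
opening: 0.998
rot [ 0.001 -0.001 -0.007] shift [ 0.1102  0.3414 -0.013 ] at [0.4862 0.2988 0.2465] F [-0.31  0.   -0.04] op 1.0 t 1.2
```

View pics/w1.png

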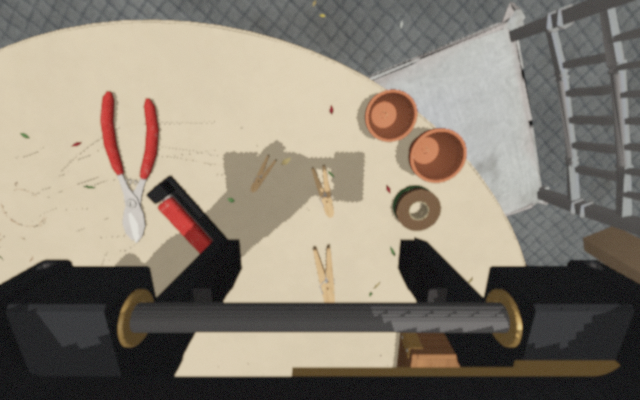

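```bash
python3 -m pendant '[[[0,0,0],[0.02,0.04,0],1],[[0,0,0],[0.04,0.085,-0.01],1],[[0,0,0],[0.06,0.13,-0.02],1],[[0,0,0],[0.08,0.175,-0.03],1],[[0,0,0],[0.1,0.22,-0.033],1],[[0,0,0],[0.12,0.265,-0.033],1],[[0,0,0],[0.14,0.31,-0.033],1],[[0,0,0],[0.16,0.355,-0.033],1],[[0,0,0],[0.17,0.4,-0.033],1],[[0,0,0],[0.184,0.44,-0.033],1]]'
python3 -m pendant '[[[0,0,0],[0,0.025,0],1],[[0,0,0],[0,0.025,0],1],[[0,0,0],[0,0.025,0],1],[[0,0,0],[0,0.025,0],1]]'
python3 - <<'E'
from h import *
s=snap('wrist','w2')
w1=pickle.load(open('w1.pkl','rb'))
print(proj(w1,np.array([.4846,.261,.01])))
rel([0.52,-0.20,0.28],[-.3035,-.953])
E
```

```text
clock: 2.2
tool_pos: [0.5282, -0.1758, 0.2795]
eef_rot: [0.989, -0.15, -0.0, -0.0]
contact_force: [-0.4, 0.1, -0.5]
opening: 1.001
clock: 2.6
tool_pos: [0.522, -0.1955, 0.2795]
eef_rot: [0.989, -0.149, -0.0, -0.001]
contact_force: [-0.5, -0.2, 0.2]
opening: 1.003
[324.90237678 192.75208606]
rot [-0.001  0.     0.008] shift [-0.0007  0.0048 -0.0004] at [ 0.5221 -0.1956  0.2796] F [-0.17  0.25  0.36] op 1.001 t 2.65
```

View pics/w2.png

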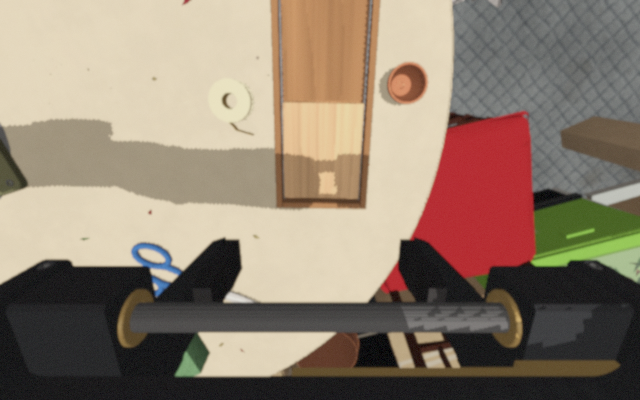

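```bash
python3 - <<'E'
from h import *
t=pickle.load(open('s0.pkl','rb'))['top'];w=pickle.load(open('w2.pkl','rb'))
print(tri([(t,466,196.2),(w,366,208)]),tri([(t,454,245.2),(w,276,209)]))
for p in [(366,208),(276,209)]: print(ray(w,*p,.062))
# lid corners at junction: top crop (380,190),(328,393); wrist (283,102),(364,103)
g=lambda x,y:(x/5+329.6,y/5+144.6)
print(tri([(t,*g(383,190)),(w,365,103)]),tri([(t,*g(330,393)),(w,283,101.5)]))
# pot/spool ;  projected model check
c=np.array([.5482,-.1232]);yd=np.array([.3035,.9528]);xd=np.array([yd[1],-yd[0]])
for x,y in [(58,-125),(-58,-125)]: print(proj(w,np.array([*(c+xd*x/1e3+yd*y/1e3),.062])))
a=cv2.resize(w['image'][0:215,265:385,::-1],None,fx=4,fy=2.7) 
E
```

```text
(array([ 0.56571802, -0.2623784 ,  0.0545859 ]), [np.float64(0.20456735591204625), np.float64(0.31842960034027085)]) (array([ 0.45624387, -0.22256246,  0.07038331]), [np.float64(0.8464602554055999), np.float64(1.313510256454969)])
[ 0.56532106 -0.25992654  0.062     ]
[ 0.45375382 -0.22677943  0.062     ]
(array([ 0.598727  , -0.13500702,  0.04678524]), [np.float64(0.06009030096508932), np.float64(0.11656909982862523)]) (array([ 0.50551888, -0.10472011,  0.05603212]), [np.float64(0.10822469509965532), np.float64(0.1997475508694039)])
[366.14839803 207.93959547]
[276.36126455 207.28165321]
```

```bash
python3 -m pendant '[[[0,0,0.008],[0.003,-0.02,0.04],0],[[0,0,0.008],[0.003,-0.02,0.08],0],[[0,0,0.008],[0.003,-0.02,0.12],0],[[0,0,0.008],[0.003,-0.02,0.16],0],[[0,0,0.008],[0.003,-0.02,0.19],0],[[0,0,0.008],[0.003,-0.02,0.2],0],[[0,0,0.008],[0.003,-0.02,0.2],0],[[0,0,0.008],[0.003,-0.02,0.2],0],[[0,0,0.008],[0.003,-0.02,0.2],0],[[0,0,0.008],[0.003,-0.02,0.2],0]]' 20
python3 - <<'E'
from h import *
rel([0.5314,-0.1759,0.066],[-.302,-.953])
E
```

```text
clock: 3.65
tool_pos: [0.5313, -0.1799, 0.0811]
eef_rot: [0.988, -0.155, 0.001, 0.0]
contact_force: [0.7, -0.5, -0.6]
opening: 0.115
rot [-0.    -0.003 -0.005] shift [-0.0012 -0.0039  0.0151] at [ 0.5313 -0.1799  0.0811] F [ 0.73 -0.51 -0.62] op 0.115 t 3.65
```

```bash
python3 -m pendant '[[[0,0,0],[0,-0.004,0.005],0],[[0,0,0],[0,-0.004,0.01],0],[[0,0,0],[0,-0.004,0.014],0],[[0,0,0],[0,-0.004,0.014],0],[[0,0,0],[0,-0.004,0.014],0]]'
python3 -m pendant '[[[0,0,0],[0,0,0.0005],0],[[0,0,0],[0,0,0.001],0],[[0,0,0],[0,0,0.0015],0],[[0,0,0],[0,0,0.0015],0]]'
python3 -m pendant '[[[0,0,0],[0,0,0.0005],0],[[0,0,0],[0,0,0.001],0],[[0,0,0],[0,0,0.0015],0],[[0,0,0],[0,0,0.0015],0]]'
```

```text
clock: 4.15
tool_pos: [0.5313, -0.176, 0.0654]
eef_rot: [0.988, -0.155, -0.0, -0.0]
contact_force: [-0.4, 0.7, -0.7]
opening: 0.007
clock: 4.55
tool_pos: [0.5316, -0.176, 0.0644]
eef_rot: [0.988, -0.155, 0.0, 0.0]
contact_force: [-0.9, -0.5, 2.6]
opening: 0.002
clock: 4.95
tool_pos: [0.5316, -0.176, 0.0633]
eef_rot: [0.988, -0.155, 0.0, -0.0]
contact_force: [-0.7, 1.1, 8.3]
opening: 0.006
```

```bash
python3 -m pendant '[[[0,0,0],[0,-0.003,0],0],[[0,0,0],[0,-0.006,0],0],[[0,0,0],[0,-0.009,-0.0002],0],[[0,0,0],[0,-0.012,-0.0003],0]]'
python3 -m pendant '[[[0,0,0],[0,-0.003,-0.0001],0],[[0,0,0],[0,-0.006,-0.0002],0],[[0,0,0],[0,-0.009,-0.0003],0],[[0,0,0],[0,-0.012,-0.0004],0]]'
python3 - <<'E'
from h import *
w=snap('wrist')
im=w['image'];print(im[100:200:4,320].tolist())
E
```

```text
clock: 5.35
tool_pos: [0.5346, -0.1669, 0.0637]
eef_rot: [0.988, -0.156, 0.0, 0.001]
contact_force: [-3.0, -4.0, 7.5]
opening: 0.003
clock: 5.75
tool_pos: [0.5383, -0.1555, 0.0641]
eef_rot: [0.988, -0.156, 0.0, 0.001]
contact_force: [-2.7, -3.9, 7.3]
opening: 0.009
[[191, 143, 98], [192, 143, 99], [191, 143, 97], [191, 143, 98], [193, 143, 100], [194, 143, 100], [194, 145, 101], [193, 144, 101], [193, 143, 100], [195, 147, 103], [192, 144, 100], [166, 127, 91], [233, 199, 154], [232, 198, 154], [232, 199, 154], [232, 198, 153], [233, 198, 154], [232, 197, 154], [232, 197, 154], [233, 199, 155], [233, 200, 156], [233, 199, 156], [233, 199, 155], [234, 200, 156], [233, 198, 154]]
```

```bash
cat >> h.py <<'E'
YD=np.array([.302,.953]);YD/=np.linalg.norm(YD);XD=np.array([YD[1],-YD[0]]);BC=np.array([.548,-.1235])
def box(p): d=np.array(p[:2])-BC; return np.array([d@XD,d@YD])
def lid():
    w=snap('wrist');st=r.get_state();im=w['image'].astype(float)
    col=im[:,:,2]
    res=[]
    for bx in (-.03,-.015,.0,.015,.03):
        ys=np.arange(-.03,.125,.0005);v=[]
        for y in ys:
            p=BC+XD*bx+YD*y;u=proj(w,np.array([*p,.057]));i,j=int(round(u[1])),int(round(u[0]))
            v.append(col[i,j] if 0<=i<230 and 0<=j<640 else np.nan)
        v=np.array(v);d=v[:-6]-v[6:];k=np.nanargmax(d) if np.isfinite(d).any() else 0
        res.append((round(ys[k+3]-.004,4),round(float(d[k]))))
    print('slide est',res,'tcp box',box(st['tool_pos']).round(4),st['tool_pos'][2].round(4),'F',st['contact_force'].round(1))
E
python3 -c "
from h import *
lid()"
```

```text
slide est [(np.float64(0.0225), 63), (np.float64(0.023), 88), (np.float64(0.0225), 87), (np.float64(0.0225), 68), (np.float64(0.023), 99)] tcp box [ 0.0005 -0.0326] 0.0641 F [-1.4 -2.6  7.4]
```

```bash
for i in 1; do python3 -m pendant '[[[0,0,0],[0,-0.004,-0.0001],0],[[0,0,0],[0,-0.008,-0.0002],0],[[0,0,0],[0,-0.012,-0.0003],0],[[0,0,0],[0,-0.016,-0.0005],0],[[0,0,0],[0,-0.020,-0.0006],0]]'; done
python3 -m pendant '[[[0,0,0],[0,-0.004,-0.0001],0],[[0,0,0],[0,-0.008,-0.0002],0],[[0,0,0],[0,-0.012,-0.0003],0],[[0,0,0],[0,-0.016,-0.0005],0],[[0,0,0],[0,-0.020,-0.0006],0]]'
python3 -c "
from h import *
lid()"
```

```text
clock: 6.35
tool_pos: [0.5446, -0.1364, 0.0647]
eef_rot: [0.988, -0.156, 0.0, 0.001]
contact_force: [-2.0, -4.3, 8.0]
opening: 0.005
clock: 6.85
tool_pos: [0.5509, -0.1174, 0.0654]
eef_rot: [0.988, -0.156, 0.0, 0.001]
contact_force: [-2.7, -3.7, 7.7]
opening: 0.005
slide est [(np.float64(0.0625), 74), (np.float64(0.062), 90), (np.float64(0.0615), 82), (np.float64(0.0615), 66), (np.float64(0.0615), 100)] tcp box [0.0009 0.0078] 0.0654 F [-1.3 -2.2  8. ]
```

```bash
python3 -m pendant '[[[0,0,0],[0,-0.004,-0.0001],0],[[0,0,0],[0,-0.008,-0.0002],0],[[0,0,0],[0,-0.012,-0.0003],0],[[0,0,0],[0,-0.016,-0.0005],0],[[0,0,0],[0,-0.020,-0.0006],0]]'
python3 -m pendant '[[[0,0,0],[0,-0.004,-0.0001],0],[[0,0,0],[0,-0.008,-0.0002],0],[[0,0,0],[0,-0.012,-0.0003],0],[[0,0,0],[0,-0.016,-0.0005],0],[[0,0,0],[0,-0.020,-0.0006],0]]'
python3 -c "
from h import *
lid()"
python3 -m pendant '[[[0,0,0],[0,-0.002,-0.0001],0],[[0,0,0],[0,-0.004,-0.0001],0],[[0,0,0],[0,-0.006,-0.0002],0],[[0,0,0],[0,-0.008,-0.0003],0],[[0,0,0],[0,-0.008,-0.0003],0]]'
python3 -c "
from h import *
lid()"
```

```text
clock: 7.4
tool_pos: [0.5571, -0.0984, 0.066]
eef_rot: [0.988, -0.156, 0.0, 0.001]
contact_force: [-1.8, -4.5, 8.6]
opening: 0.006
clock: 7.9
tool_pos: [0.5633, -0.0794, 0.0666]
eef_rot: [0.988, -0.156, 0.0, 0.001]
contact_force: [-1.8, -4.3, 8.1]
opening: 0.006
slide est [(np.float64(0.1015), 74), (np.float64(0.1015), 75), (np.float64(0.1015), 71), (np.float64(0.1015), 85), (np.float64(0.101), 93)] tcp box [0.0013 0.0478] 0.0666 F [-1.8 -4.1  8.1]
clock: 8.45
tool_pos: [0.5659, -0.0719, 0.0669]
eef_rot: [0.988, -0.156, 0.001, 0.001]
contact_force: [-2.3, -4.7, 8.0]
opening: 0.006
slide est [(np.float64(0.1085), 68), (np.float64(0.109), 89), (np.float64(0.1085), 87), (np.float64(0.108), 74), (np.float64(0.1085), 106)] tcp box [0.0015 0.0546] 0.0669 F [-1.4 -3.6  7.3]
```

```bash
python3 -m pendant '[[[0,0,0],[0,0,-0.02],0],[[0,0,0],[0,0,-0.05],0],[[0,0,-0.05],[-0.015,-0.025,-0.09],0.5],[[0,0,-0.1],[-0.04,-0.06,-0.11],0.5],[[0,0,-0.15],[-0.065,-0.095,-0.11],0.5],[[0,0,-0.2],[-0.09,-0.13,-0.11],0.5],[[0,0,-0.25],[-0.115,-0.17,-0.11],0.5],[[0,0,-0.307],[-0.14,-0.21,-0.11],0.5],[[0,0,-0.307],[-0.159,-0.235,-0.11],0.5],[[0,0,-0.307],[-0.159,-0.235,-0.11],0.5]]'
python3 -m pendant '[[[0,0,0],[0,0,0],0.5],[[0,0,0],[0,0,0],0.5],[[0,0,0],[0,0,0],0.5]]'
python3 - <<'E'
from h import *
w=snap('wrist','w3')
rel([.4846,.261,.06],[0,-1]);print(proj(w,np.array([.4846,.261,.006])))
t=snap('top','t3')
a=w['image'][0:300,170:470,::-1]; b=t['image'][145:260,330:480,::-1]
a=cv2.resize(a,(600,600)); cv2.imwrite('pics/peg.png',a)
E
```

```text
clock: 9.5
tool_pos: [0.4843, 0.2095, 0.1757]
eef_rot: [1.0, 0.002, -0.001, -0.002]
contact_force: [-0.1, 0.4, -0.4]
opening: 0.5
clock: 9.8
tool_pos: [0.4873, 0.2013, 0.1761]
eef_rot: [1.0, -0.004, 0.0, 0.0]
contact_force: [0.6, 0.0, -0.8]
opening: 0.5
rot [ 0.001 -0.    -0.008] shift [-0.0032 -0.0595  0.1161] at [0.4873 0.2016 0.1761] F [ 0.08 -0.04 -0.23] op 0.499 t 9.85
[316.15594057 123.53187851]
```

View pics/peg.png

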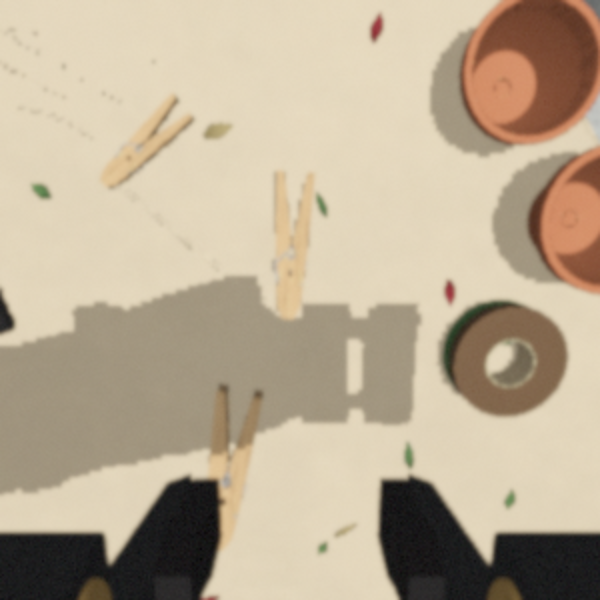

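```bash
python3 - <<'E'
from h import *
w=pickle.load(open('w3.pkl','rb'));t=pickle.load(open('t3.pkl','rb'))
def comp(s,u,v,z):
    hsv=cv2.cvtColor(s['image'],cv2.COLOR_RGB2HSV)
    m=((hsv[:,:,1]>85)&(hsv[:,:,0]>10)&(hsv[:,:,0]<22)).astype(np.uint8)
    m=cv2.morphologyEx(m,cv2.MORPH_CLOSE,np.ones((3,3)))
    n,l,st,ce=cv2.connectedComponentsWithStats(m)
    k=min((i for i in range(1,n) if st[i,4]>60),key=lambda i:np.hypot(*(ce[i]-[u,v])))
    ys,xs=np.where(l==k);P=np.array([ray(s,x,y,z)[:2] for x,y in zip(xs,ys)])
    q=cv2.minAreaRect((P*1000).astype(np.float32));bx=cv2.boxPoints(q)
    c=proj(s,np.array([q[0][0]/1e3,q[0][1]/1e3,z]))
    print(st[k],ce[k],q);return c
a=comp(w,316,122,.011);b=comp(t,228,237,.011)
print(a,b,tri([(w,*a),(t,*b)]))
E
```

```text
[310 104  14  50 139] [317.89208633 127.        ] ((485.7805480957031, 255.6588897705078), (49.9130744934082, 6.382961273193359), 72.45159912109375)
[203 266  10  14  66] [207.34848485 272.86363636] ((403.5986022949219, 301.8647155761719), (31.3151798248291, 10.477688789367676), 36.873687744140625)
[317.33324026 129.26746758] [207.31546834 272.95901676] (array([0.44232041, 0.27157528, 0.08862518]), [np.float64(60.63879943939883), np.float64(23.086256784899664)])
```

```bash
python3 - <<'E'
from h import *
w=pickle.load(open('w3.pkl','rb'));t=pickle.load(open('t3.pkl','rb'))
for p in [(310,86),(326,87),(314.2,159.5),(307,122),(321,122),(317,103),(315,135)]: print(p,ray(w,*p,.012).round(4))
hsv=cv2.cvtColor(t['image'],cv2.COLOR_RGB2HSV)
roi=(hsv[225:250,205:255,1]>88).astype(np.uint8);n,l,st,ce=cv2.connectedComponentsWithStats(roi);k=1+st[1:,4].argmax();print(st[k])
print('\n'.join(''.join('#' if x==k else '.' for x in row) for row in l))
print('nose',tri([(w,314.2,159.5),(t,244.6,237)]),'tips',tri([(w,318,86.5),(t,211.6,237)]))
E
```

```text
(310, 86) [0.4791 0.2967 0.012 ]
(326, 87) [0.4946 0.2956 0.012 ]
(314.2, 159.5) [0.4822 0.225  0.012 ]
(307, 122) [0.4755 0.2629 0.012 ]
(321, 122) [0.4895 0.2628 0.012 ]
(317, 103) [0.4857 0.281  0.012 ]
(315, 135) [0.4834 0.2501 0.012 ]
[39 18  7  2 11]
..................................................
..................................................
..................................................
..................................................
..................................................
..................................................
..................................................
..................................................
..................................................
..................................................
..................................................
..................................................
..................................................
..................................................
..................................................
..................................................
..................................................
..................................................
.......................................######.....
.......................................##..###....
..................................................
..................................................
..................................................
..................................................
..................................................
nose (array([0.4823776 , 0.22462968, 0.01057531]), [np.float64(0.22792594850984566), np.float64(0.10837851653076708)]) tips (array([0.4850398 , 0.29784079, 0.0060619 ]), [np.float64(2.3721118485576405), np.float64(1.0459319949706336)])
```

```bash
python3 -m pendant '[[[0,0,0.042],[-0.0032,-0.03,0],0.5],[[0,0,0.042],[-0.0032,-0.0594,0.02],0.5],[[0,0,0.042],[-0.0032,-0.0594,0.06],0.5],[[0,0,0.042],[-0.0032,-0.0594,0.1],0.5],[[0,0,0.042],[-0.0032,-0.0594,0.125],0.5],[[0,0,0.042],[-0.0032,-0.0594,0.125],0.5],[[0,0,0.042],[-0.0032,-0.0594,0.125],0.5]]'
python3 - <<'E'
from h import *
rel([.4845,.261,.011],[-.05,-1])
w=snap('wrist','w4');cv2.imwrite('pics/w4c.png',cv2.resize(w['image'][130:300,200:440,::-1],(720,510)))
E
```

```text
clock: 10.6
tool_pos: [0.4843, 0.262, 0.0514]
eef_rot: [1.0, -0.024, -0.0, 0.0]
contact_force: [0.0, 0.4, 0.0]
opening: 0.501
rot [0.    0.    0.002] shift [0.0003 0.001  0.0404] at [0.4843 0.262  0.0514] F [0.04 0.37 0.03] op 0.501 t 10.6
```

View pics/w4c.png

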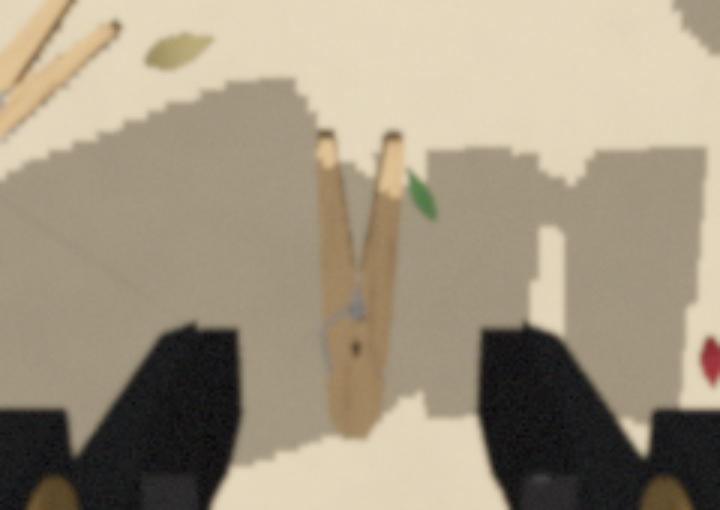

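The peg is centred between the jaws and aligned: nose at crop (352,435), legs at (327,135) and (393,135), jaws at columns 240 and 480.

```bash
python3 -m pendant '[[[0,0,0],[0,0.001,0.015],0.5],[[0,0,0],[0,0.001,0.03],0.5],[[0,0,0],[0,0.001,0.04],0.5],[[0,0,0],[0,0.001,0.04],0.5],[[0,0,0],[0,0.001,0.04],0],[[0,0,0],[0,0.001,0.04],0],[[0,0,0],[0,0.001,0.04],0],[[0,0,0],[0,0.001,0.04],0],[[0,0,0],[0,0.001,0.04],0],[[0,0,0],[0,0.001,0.04],0]]' 12
python3 -m pendant '[[[0,0,0],[0,0,-0.01],0],[[0,0,0],[0,0,-0.04],0],[[0,0,0],[0,0,-0.08],0],[[0,0,0],[0,0,-0.12],0],[[0,0,0],[0,0,-0.15],0],[[0,0,0],[0,0,-0.15],0]]'
python3 - <<'E'
from h import *
p=BC-.0605*YD;print(p)
rel([*p,.15],-YD)
E
```

```text
clock: 11.65
tool_pos: [0.484, 0.2617, 0.0115]
eef_rot: [1.0, -0.023, 0.0, -0.0]
contact_force: [-0.9, 0.2, 2.8]
opening: 0.182
clock: 12.25
tool_pos: [0.4861, 0.2625, 0.1656]
eef_rot: [1.0, -0.024, 0.004, -0.002]
contact_force: [0.7, 0.6, 0.4]
opening: 0.178
[ 0.52972364 -0.18117343]
rot [-0.005 -0.006  0.259] shift [0.0645 0.4412 0.014 ] at [0.4861 0.2625 0.1656] F [0.73 0.6  0.45] op 0.178 t 12.25
```

```bash
python3 -m pendant '[[[0,0,0.02],[0.005,0.03,0],0],[[0,0,0.05],[0.01,0.07,0],0],[[0,0,0.09],[0.02,0.115,0],0],[[0,0,0.13],[0.025,0.16,0],0],[[0,0,0.17],[0.03,0.205,0],0],[[0,0,0.21],[0.04,0.25,0],0],[[0,0,0.24],[0.045,0.295,0],0],[[0,0,0.258],[0.05,0.34,0],0],[[0,0,0.258],[0.06,0.385,0],0],[[0,0,0.258],[0.0645,0.42,0],0]]'
python3 -m pendant '[[[0,0,0],[0,0.021,0],0],[[0,0,0],[0,0.021,0],0],[[0,0,0],[0,0.021,0],0],[[0,0,0],[0,0.021,0],0]]'
python3 - <<'E'
from h import *
rel([*(BC-.0605*YD),.019],-YD)
w=snap('wrist','w5');cv2.imwrite('pics/w5c.png',cv2.resize(w['image'][50:300,200:440,::-1],(600,600)))
E
```

```text
clock: 13.25
tool_pos: [0.5281, -0.1643, 0.1606]
eef_rot: [0.988, -0.153, -0.0, 0.0]
contact_force: [0.3, 0.8, 0.4]
opening: 0.181
clock: 13.65
tool_pos: [0.5223, -0.1788, 0.1607]
eef_rot: [0.989, -0.151, -0.0, -0.001]
contact_force: [-0.5, 0.9, 0.2]
opening: 0.181
rot [-0.002  0.001  0.005] shift [0.0079 0.0003 0.1417] at [ 0.5223 -0.1788  0.1607] F [-0.47  0.93  0.22] op 0.181 t 13.65
```

View pics/w5c.png

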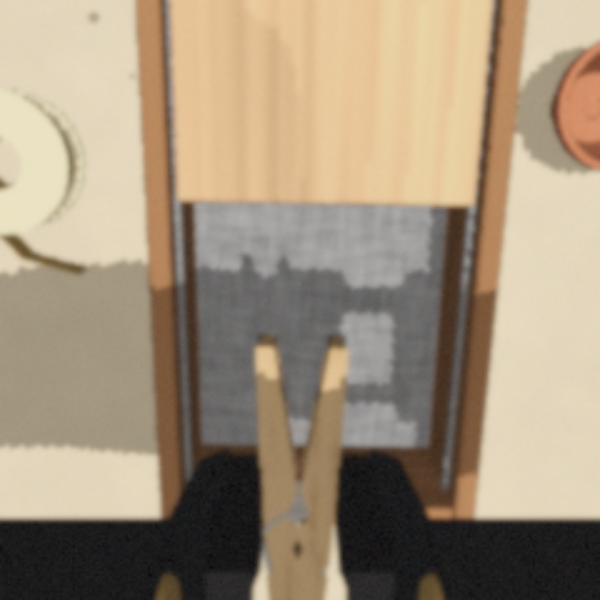

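```bash
python3 -m pendant '[[[0,0,0.005],[0.008,0,0.03],0],[[0,0,0.005],[0.008,0,0.06],0],[[0,0,0.005],[0.008,0,0.085],0],[[0,0,0.005],[0.008,0,0.105],0],[[0,0,0.005],[0.008,0,0.12],0],[[0,0,0.005],[0.008,0,0.13],0],[[0,0,0.005],[0.008,0,0.135],0],[[0,0,0.005],[0.008,0,0.135],0]]'
python3 -c "
from h import *
rel([*(BC-.0605*YD),.019],-YD)"
```

```text
clock: 14.5
tool_pos: [0.5299, -0.1832, 0.0259]
eef_rot: [0.988, -0.154, -0.0, -0.0]
contact_force: [0.9, 0.2, 0.9]
opening: 0.177
rot [-0.     0.    -0.003] shift [-0.0008 -0.0019  0.0069] at [ 0.5299 -0.1832  0.0259] F [0.91 0.23 0.9 ] op 0.177 t 14.5
```

```bash
python3 -m pendant '[[[0,0,0],[0,-0.002,0.003],0],[[0,0,0],[0,-0.002,0.006],0],[[0,0,0],[0,-0.002,0.0065],0],[[0,0,0],[0,-0.002,0.0065],0],[[0,0,0],[0,-0.002,0.0065],0.4],[[0,0,0],[0,-0.002,0.0065],0.4],[[0,0,0],[0,-0.002,0.0065],0.4],[[0,0,0],[0,-0.002,0.0065],0.4],[[0,0,0],[0,-0.002,0.0065],0.4],[[0,0,0],[0,-0.002,0.0065],0.4]]'
python3 -m pendant '[[[0,0,0],[0,0,-0.01],0.4],[[0,0,0],[0,0,-0.03],0.4],[[0,0,0],[0,0,-0.06],0.4],[[0,0,0],[0,0,-0.1],0.4],[[0,0,0],[0,0,-0.14],0.4],[[0,0,0],[0,0,-0.14],0.2],[[0,0,0],[0,0,-0.14],0],[[0,0,0],[0,0,-0.14],0]]'
python3 - <<'E'
from h import *
rel([*(BC+.0546*YD+.001*XD),.078],-YD)
t=snap('wrist','w6');cv2.imwrite('pics/w6c.png',cv2.resize(t['image'][50:300,200:440,::-1],(600,600)))
E
```

```text
clock: 15.5
tool_pos: [0.5304, -0.1815, 0.0196]
eef_rot: [0.988, -0.154, 0.0, -0.0]
contact_force: [-0.5, 0.0, 0.5]
opening: 0.4
clock: 16.3
tool_pos: [0.5296, -0.1812, 0.159]
eef_rot: [0.988, -0.154, -0.001, -0.0]
contact_force: [-0.0, 0.6, -0.4]
opening: 0.154
rot [-0.     0.002 -0.003] shift [ 0.0009 -0.1151  0.081 ] at [ 0.5296 -0.1812  0.159 ] F [-0.05  0.59 -0.43] op 0.154 t 16.3
```

View pics/w6c.png

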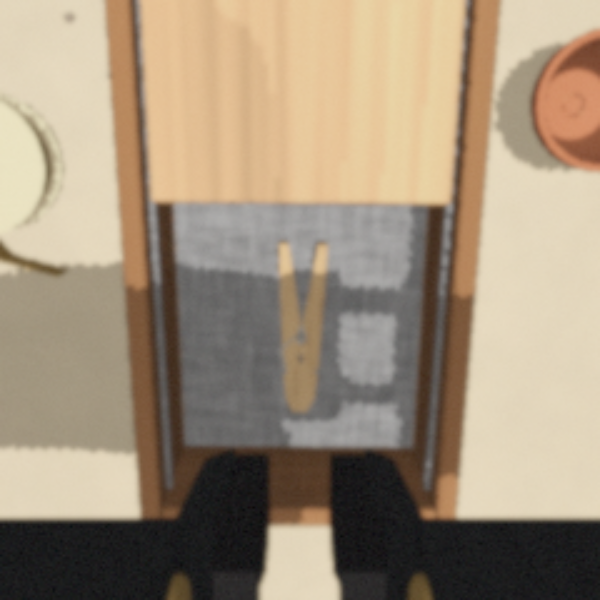

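The peg lies flat on the compartment floor, nose at crop (300,410) and legs at (283,243) and (321,243), and the lid edge is at row 203. Next I shut the lid.

```bash
python3 -m pendant '[[[0,0,0],[0,-0.04,0],0],[[0,0,0],[0,-0.08,0],0],[[0,0,0],[0,-0.115,0.02],0],[[0,0,0],[0,-0.115,0.05],0],[[0,0,0],[0,-0.115,0.07],0],[[0,0,0],[0,-0.115,0.081],0],[[0,0,0],[0,-0.115,0.083],0],[[0,0,0],[0,-0.115,0.083],0],[[0,0,0],[0,-0.115,0.083],0]]' 20
python3 -c "
from h import *
lid();rel([*(BC+.0546*YD+.001*XD),.068],-YD)"
```

```text
clock: 17.25
tool_pos: [0.566, -0.0724, 0.0774]
eef_rot: [0.988, -0.155, 0.001, -0.0]
contact_force: [-0.4, 0.1, 0.1]
opening: 0.007
slide est [(np.float64(0.1085), 59), (np.float64(0.1085), 63), (np.float64(0.108), 86), (np.float64(0.108), 71), (np.float64(0.1085), 104)] tcp box [0.0018 0.0542] 0.0775 F [-0.  -0.3 -0.1]
rot [-0.    -0.002 -0.004] shift [-0.0008 -0.0004  0.0095] at [ 0.5661 -0.0724  0.0775] F [-0.03 -0.31 -0.11] op 0.005 t 17.3
```

```bash
python3 -m pendant '[[[0,0,0],[0,0,0.003],0],[[0,0,0],[0,0,0.006],0],[[0,0,0],[0,0,0.008],0],[[0,0,0],[0,0,0.008],0],[[0,0,0],[0,0,0.008],0]]'
python3 -m pendant '[[[0,0,0],[0,0,0.0005],0],[[0,0,0],[0,0,0.001],0],[[0,0,0],[0,0,0.0013],0],[[0,0,0],[0,0,0.0013],0]]'
```

```text
clock: 17.8
tool_pos: [0.5655, -0.072, 0.0685]
eef_rot: [0.988, -0.154, -0.0, -0.0]
contact_force: [-0.4, -0.7, -0.6]
opening: 0.003
clock: 18.2
tool_pos: [0.5656, -0.072, 0.0676]
eef_rot: [0.988, -0.154, 0.0, -0.0]
contact_force: [-0.6, 0.2, 3.1]
opening: 0.011
```

```bash
python3 -m pendant '[[[0,0,0],[0,0,0.0004],0],[[0,0,0],[0,0,0.0009],0],[[0,0,0],[0,0,0.0009],0]]'
python3 -m pendant '[[[0,0,0],[0,0.003,0.0001],0],[[0,0,0],[0,0.006,0.0002],0],[[0,0,0],[0,0.009,0.0003],0],[[0,0,0],[0,0.012,0.0004],0]]'
python3 -c "
from h import *
lid()"
```

```text
clock: 18.5
tool_pos: [0.5656, -0.072, 0.0669]
eef_rot: [0.988, -0.154, 0.0, -0.0]
contact_force: [-1.1, 0.0, 7.1]
opening: 0.007
clock: 18.9
tool_pos: [0.5625, -0.0813, 0.0666]
eef_rot: [0.988, -0.154, 0.0, -0.001]
contact_force: [-0.6, 3.9, 7.4]
opening: 0.004
slide est [(np.float64(0.0995), 82), (np.float64(0.099), 82), (np.float64(0.099), 79), (np.float64(0.099), 78), (np.float64(0.099), 96)] tcp box [0.0011 0.0438] 0.0666 F [-1.3  3.5  7.1]
```

Following. Continue in 20 mm strokes.

```bash
python3 -m pendant '[[[0,0,0],[0,0.004,0.0001],0],[[0,0,0],[0,0.008,0.0003],0],[[0,0,0],[0,0.012,0.0004],0],[[0,0,0],[0,0.016,0.0005],0],[[0,0,0],[0,0.020,0.0007],0]]'
python3 -m pendant '[[[0,0,0],[0,0.004,0.0001],0],[[0,0,0],[0,0.008,0.0003],0],[[0,0,0],[0,0.012,0.0004],0],[[0,0,0],[0,0.016,0.0005],0],[[0,0,0],[0,0.020,0.0006],0]]'
python3 -c "
from h import *
lid()"
```

```text
clock: 19.45
tool_pos: [0.5563, -0.1004, 0.0659]
eef_rot: [0.988, -0.154, 0.0, -0.001]
contact_force: [-0.7, 5.0, 8.1]
opening: 0.005
clock: 19.95
tool_pos: [0.55, -0.1194, 0.0652]
eef_rot: [0.988, -0.154, 0.0, -0.001]
contact_force: [-1.2, 4.2, 7.9]
opening: 0.005
slide est [(np.float64(0.059), 77), (np.float64(0.059), 67), (np.float64(0.059), 89), (np.float64(0.0585), 76), (np.float64(0.0585), 81)] tcp box [0.0007 0.0034] 0.0653 F [-1.   2.8  7.4]
```

```bash
python3 -m pendant '[[[0,0,0],[0,0.004,0.0001],0],[[0,0,0],[0,0.008,0.0003],0],[[0,0,0],[0,0.012,0.0004],0],[[0,0,0],[0,0.016,0.0005],0],[[0,0,0],[0,0.020,0.0006],0]]'
python3 -m pendant '[[[0,0,0],[0,0.004,0.0001],0],[[0,0,0],[0,0.008,0.0003],0],[[0,0,0],[0,0.012,0.0004],0],[[0,0,0],[0,0.016,0.0005],0],[[0,0,0],[0,0.020,0.0006],0]]'
python3 -c "
from h import *
lid()"
```

```text
clock: 20.5
tool_pos: [0.5438, -0.1385, 0.0646]
eef_rot: [0.988, -0.154, -0.0, -0.001]
contact_force: [-0.8, 4.5, 8.0]
opening: 0.008
clock: 21.0
tool_pos: [0.5375, -0.1575, 0.0639]
eef_rot: [0.988, -0.154, -0.0, -0.001]
contact_force: [-1.9, 4.3, 8.6]
opening: 0.007
slide est [(np.float64(0.0185), 54), (np.float64(0.019), 86), (np.float64(0.019), 70), (np.float64(0.019), 84), (np.float64(0.019), 99)] tcp box [ 0.0002 -0.0367] 0.0639 F [-1.   3.7  8. ]
```

```bash
python3 -m pendant '[[[0,0,0],[0,0.004,0.0001],0],[[0,0,0],[0,0.008,0.0002],0],[[0,0,0],[0,0.012,0.0003],0],[[0,0,0],[0,0.015,0.0004],0],[[0,0,0],[0,0.015,0.0004],0]]'
python3 -m pendant '[[[0,0,0],[0,0.001,0],0],[[0,0,0],[0,0.002,0],0],[[0,0,0],[0,0.003,0],0],[[0,0,0],[0,0.004,0],0],[[0,0,0],[0,0.004,0],0]]'
python3 -c "
from h import *
lid()"
```

```text
clock: 21.55
tool_pos: [0.5325, -0.1726, 0.0635]
eef_rot: [0.988, -0.154, -0.001, -0.001]
contact_force: [-1.0, 2.4, 8.5]
opening: 0.01
clock: 22.05
tool_pos: [0.5315, -0.1758, 0.0634]
eef_rot: [0.988, -0.154, -0.001, -0.001]
contact_force: [-1.3, 4.1, 7.5]
opening: 0.005
slide est [(np.float64(0.0), 70), (np.float64(0.0), 61), (np.float64(0.0), 82), (np.float64(-0.0005), 71), (np.float64(-0.0005), 91)] tcp box [ 0.0001 -0.0548] 0.0634 F [-0.5  3.7  7.3]
```

```bash
python3 -m pendant '[[[0,0,0],[0,0.001,0],0],[[0,0,0],[0,0.002,0],0],[[0,0,0],[0,0.002,0],0]]'
python3 -c "
from h import *
lid()"
python3 -m pendant '[[[0,0,0],[0,0.001,0],0],[[0,0,0],[0,0.001,0],0]]'
```

```text
clock: 22.4
tool_pos: [0.5312, -0.1771, 0.0634]
eef_rot: [0.988, -0.153, -0.0, -0.002]
contact_force: [-0.8, 5.2, 6.8]
opening: 0.005
slide est [(np.float64(-0.0005), 83), (np.float64(-0.001), 79), (np.float64(-0.0015), 63), (np.float64(-0.001), 80), (np.float64(-0.0015), 88)] tcp box [ 0.0002 -0.0562] 0.0634 F [-0.7  4.4  7.5]
clock: 22.65
tool_pos: [0.5312, -0.1779, 0.0635]
eef_rot: [0.988, -0.153, -0.0, -0.002]
contact_force: [-0.3, 3.8, 7.7]
opening: 0.005
```

```bash
python3 -m pendant '[[[0,0,0],[0,0,-0.01],0],[[0,0,0],[0,0,-0.04],0],[[0,0,0],[0,0,-0.08],0],[[0,0,0],[0,0.01,-0.12],0],[[0,0,0],[0.01,0.02,-0.16],0],[[0,0,0],[0.0,0.02,-0.2],0],[[0,0,0],[0,0.02,-0.215],0],[[0,0,0],[0,0.02,-0.215],1],[[0,0,0],[0,0.02,-0.215],1],[[0,0,0],[0,0.02,-0.215],1]]'
python3 -c "
from h import *
lid();w=snap('wrist','w7');a=pickle.load(open('w2.pkl','rb'))['image'][0:220,220:440,::-1]
cv2.imwrite('pics/end.png',cv2.resize(np.hstack([a,w['image'][0:220,220:440,::-1]]),(800,400)))
w2=pickle.load(open('w2.pkl','rb'))
for s in (w2,w):
    for bx in(-.02,.02):
        v=[];ys=np.arange(-.02,.03,.0005)
        for y in ys:
            u=proj(s,np.array([*(BC+XD*bx+YD*y),.057]));v.append(cv2.getRectSubPix(s['image'][:,:,2].copy(),(1,1),tuple(map(float,u)))[0,0])
        d=np.array(v[:-6],float)-np.array(v[6:],float);print(ys[d.argmax()+3]-.004)
"
```

```text
clock: 23.65
tool_pos: [0.5238, -0.1993, 0.2766]
eef_rot: [0.988, -0.154, -0.001, -0.0]
contact_force: [0.0, 0.3, -0.4]
opening: 0.257
slide est [(np.float64(-0.001), 40), (np.float64(-0.001), 39), (np.float64(-0.001), 38), (np.float64(-0.001), 42), (np.float64(-0.001), 61)] tcp box [-0.0002 -0.0796] 0.2765 F [0.2 0.6 0.2]
0.0005000000000000213
0.0005000000000000213
-0.00099999999999998
-0.00099999999999998
```

View pics/end.png

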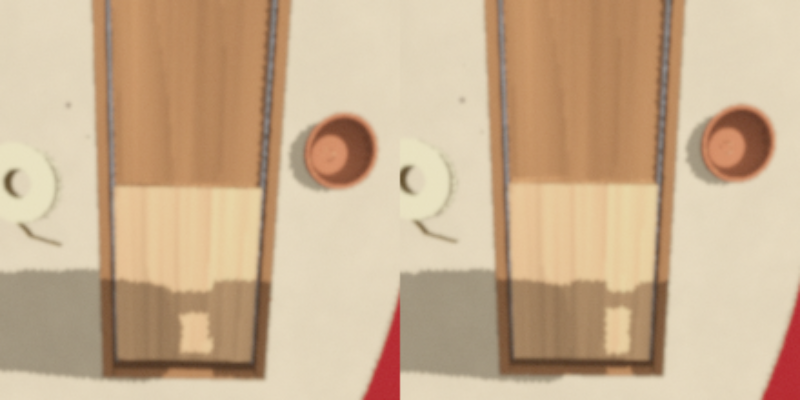

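```bash
python3 -c "
from plant import r
print(r.get_state()['qd'].round(3));print(r.finish_job())"
```

```text
[-0.001 -0.003  0.002 -0.007 -0.     0.001 -0.001]
the job is handed in; nothing more can be done
None
```

I slid the lid open, laid the middle-sized peg in the compartment, slid the lid shut again and handed the job in at about 24 s. The interface gives no verdict.

- **Opening:** I dragged the lid with the closed fingertips at about 7–9 N. The camera put it at about 108.5 mm open. I did not push on to feel the end stop, since the step needs only 100 mm.
- **Peg:** I chose the 72 mm peg from the three on the table, with the other two measuring about 96 and 54 mm. After release, the wrist view showed it lying flat on the compartment floor.
- **Shutting:** I dragged the lid back at about 7–9 N, and the total contact force stayed under about 10 N at every reading. The camera reads it at −1 mm, against +0.5 mm for the same measurement at the start. The 1.5 mm difference is within calibration error, so it is shut.
- **Last checks:** The arm was clear with nothing touching the lid. The pot and spool looked unmoved in the before and after views, but I compared those only by eye. The peg can't be seen under the shut lid, so its final place rests on the view before shutting.
- **Disagreements:** Two sightings of the box's rim corners disagreed by up to 8 mm in height, so I found the lid's height by touch. One colour mask for the peg failed, so I measured it from its end points instead.

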